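# Set the blue torque driver to 4

### The job

Two torque drivers stand nose-down in their setting stands beside the open chassis. Set the one with the blue collar to 4: turn its ribbed collar until the white pointer clicks in at the mark with four dots, then let go. Leave the orange driver's setting as it is.

Things in the scene. Friction and masses are not known exactly. Their poses are not given: they have to be found in the camera images.
- blue_collar_grip (a point): Point on the upright axis of the blue setting collar, at the height to grip it: 17 mm below the collar's top, 28 mm above the scale plate under it. The collar is a ribbed blue cylinder, 37 mm across (39 mm over its white pointer line), 44 mm tall, a steel button on top; it is the top end of a torque driver fixed nose-down in its stand. Grip it across any diameter.
- blue_stand: The blue driver's heavy stand, which does not move; origin under its centre on the bench, z up. Its round black scale plate (84 mm across, top 85 mm above the bench) has five white marks 36 degrees apart, with 1 to 5 white dots, counterclockwise seen from above. Mark 3 points along the stand's -x, roughly to the robot; the white pointer line on the collar shows the setting.
- blue_collar (a joint): Angle of the blue collar in rad, growing counterclockwise seen from above. It clicks into settings 1 at 0, 2 at 0.628, 3 at 1.257, 4 at 1.885, 5 at 2.513 (end stops at 1 and 5). About 0.08 N m takes it over a click; let go between two settings, it springs to the nearer. It starts clicked in at 2 or 3, seldom caught between them.
- orange_collar (a joint): Angle of the orange collar, same scale. The other driver and stand are alike in all but the orange collar; the two stand side by side, 0.16 m or more apart from axis to axis, in either order. It begins at setting 5 (pointer at the five dots) and must stay there.

How it is judged:
By the outcome, as a careful person would: the job done as asked, in the order asked, and still so for the second after the job is handed in, with the robot touching nothing.
It also fails if it takes over 40 s, if anything falls off the work surface, if the arm or the gripper's body presses on something with over 40 N, if the wrist force passes 120 N, or if a joint passes its speed limit or range.

### The arm

A 6-joint arm with a two-finger parallel gripper is mounted at the origin on a cart in front of the work surface, level with it; the furniture and walls round the work are solid. World frame = base frame: x ahead of the robot, y to its left, z up, the work surface at z = 0. Lengths are in m, angles in degrees, forces in N, time in s.
With the tool pointing down it reaches from about 0.275 to 0.85 m from the base axis. Payload 5.2 kg.
Tool frame: the origin (TCP) lies at the very end of the fingers, on their centre line; the grasp point (between the pads) lies 19 mm behind it; z points along the fingers, y is the line along which they close (so a half turn about z gives the same grasp; the last joint's range is limited). The gripper opens to 85 mm and grips with 20 to 120 N. Pads are 22 mm wide; open, the fingers measure 114 mm over their backs; the gripper's body (76 mm by 85 mm) begins 54 mm behind the grasp point. The pads swing forward as they close: fully open they stand 13 mm farther back than shut.
Start: joints at [-80.947, 14.817, 87.949, -0, 77.235, -11.62], TCP at [0.194, -0.515, 0.231] pointing down, gripper open.
Joint ranges: [-179.93, 179.93], [-52.35, 119.4], [10.71, 147.94], [-69.91, 249.91], [12.55, 155.21], [-178.61, 178.61]. Speed limits (degrees/s): [147.25, 147.25, 180, 180, 180, 180].

### API

Orientations are given as [roll, pitch, yaw] about the fixed x, y, z axes, in that order (R = Rz(yaw) Ry(pitch) Rx(roll)).
In Python, from rig import manip, get_image, camera_info, sign_off, recognise gives the robot as it stands.
- The arm moves only by the tool servo_tool, never from a script. Its argument "motion" is a list of rows, each a list of 4 numbers: the shift along the tool's x, y, z in m, then the turn about the tool's z in degrees. In form: [[x, y, z, yaw], ...]. A call has 1 to 5 rows; each row shifts and turns the commanded pose from where the row before left it, along the tool's axes as they then stand; what a row does not reach is not made up. A row lasts 1/12 s, in which the tool goes at most 41.7 mm and 7.16 degrees, less where a joint would pass 70% of its speed; a pose out of reach is approached as far as the arm can. A call with a gripper value outside its range is refused whole. "gripper" is the opening in per cent of the stroke, from 0 (shut) to 100 (fully open), set as the call begins (left out, the last holds). The fingers move at their own pace and stop on an object; the grip force is fixed at half the most. Time passes only in rows, so rows that do not move let the fingers close. It gives the time, the measured TCP pose, the force, the opening and the grip force at its end, in the units of the state.
- manip.get_state(): the state, without advancing time (a new reading comes with each control period).
- get_image(name): name is "scene" or "top" or "wrist"; returns the picture (420x560x3 uint8, red, green, blue); there is no depth.
- camera_info(name): a dict with "fov_y" (degrees; the focal length in pixels is half the picture's height over the tangent of half this angle, whatever the lens; pixels are square), "cx", "cy" (the principal point, pixels), "origin" and "orientation" of the camera in the world; the wrist camera has in their place "T_tool_cam" (4x4, takes a point from camera to tool coordinates, whose origin is the TCP and whose axes are the flange's). Camera axes: x right, y down, z forward; pixel columns grow to the right and rows downward; lengths in m; the calibration is good to about 2 mm. The wrist camera is an equidistant fisheye: a pixel r from the principal point sees the ray r / f radians off the axis. A picture is of the moment at which its call begins: read the wrist's pose just before it. camera_info takes no time and is no camera call.
- sign_off(): hands the job in; it is judged then, once.
Trained networks look in the newest picture that a camera, given by its name, has taken for a name from the list of things; names that differ only in an ending like _2 or _b are one class to them, and where a whole thing is asked for, a point or a joint stands for the part that bears it (a point fixed in the world has none). Each returns a list of dicts, best first, with "conf" (0 to 1); they miss things now and then, are a little off and sometimes report something else, mostly with a low value. They report only what shows in the picture. A call takes as long as a camera call.
- recognise(query, camera): "bbox" ([centre column, centre row, width, height] in pixels, round what is visible of it).
The state is a dict: "t": time; "joint_positions": joint angles; "qd": joint speeds; "joint_efforts": joint torques, N m; "eef_pos": TCP position; "tcp_rot": TCP orientation; "ft_force": force on the tool from outside, world axes, zero at the start; "torque": the same for the moment, N m; "opening": opening from 0.0 (shut) to 1.0 (fully open); "grasp_force": force on a finger pad.
Only numpy, scipy, OpenCV 4.12 (cv2) and the standard library are available. Lean on these libraries where they do the work, as an engineer would, in place of code of your own. Each camera call takes 0.05 s, during which the arm holds its last target. There are 200 camera calls.

## Working session

There is one attempt and no reset: what is moved stays moved. The work goes in short steps, Python scripts to look and compute and a tool call to move; the robot and the scene stay as the last step left them, time stands still between calls to the robot, and variables do not carry over. Pictures are saved under pics/ and viewed, at most 10 in all, crops included, and the job is handed in when it is done.

Besides the shell and the picture viewer there is one more tool, called after ">>>" as name(argument=value, ...), one argument or row to a line, values as JSON. servo_tool: Moves the arm, as the interface text tells. Its arguments: {"type":"object","properties":{"motion":{"type":"array"},"gripper":{"type":"number"}},"required":["motion"]}

```bash
mkdir -p pics
cat > h.py <<'E'
import numpy as np, cv2
from rig import manip, get_image, camera_info, sign_off, recognise
from scipy.spatial.transform import Rotation as R
E
python3 - <<'E'
from h import *
for n in ("scene","top"):
    im=get_image(n); cv2.imwrite(f"pics/{n}0.png",im[:,:,::-1])
    print(n,camera_info(n))
    for q in ("blue_collar","orange_collar","blue_stand"): print(q,recognise(q,n)[:2])
print(camera_info("wrist")); print(manip.get_state())
a=cv2.imread("pics/scene0.png");b=cv2.imread("pics/top0.png")
cv2.imwrite("pics/both.png",cv2.resize(np.vstack([a,b]),None,fx=.7,fy=.7))
E
```

```text
scene {'fov_y': 53.37755280241797, 'cx': 281.4652459616507, 'cy': 213.79168222681292, 'origin': array([ 0.05141712, -0.84168773,  0.5251196 ]), 'orientation': array([-120.95691529,   -0.66346729,  -38.6014859 ])}
blue_collar [{'bbox': [322.9, 229.2, 25.8, 33.2], 'conf': 0.75}]
orange_collar [{'bbox': [254.5, 186.6, 14.4, 25.1], 'conf': 0.83}]
blue_stand [{'bbox': [320.1, 250.9, 45.9, 73.5], 'conf': 0.69}]
top {'fov_y': 45.263700091826614, 'cx': 284.1355789457799, 'cy': 219.26939717550675, 'origin': array([ 0.41684438, -0.2710708 ,  0.94391978]), 'orientation': array([-173.25168963,   -1.19842179,  -90.56479721])}
blue_collar [{'bbox': [341.0, 215.8, 26.3, 21.5], 'conf': 0.97}]
orange_collar [{'bbox': [216.8, 220.8, 22.5, 25.3], 'conf': 0.66}]
blue_stand [{'bbox': [335.4, 220.4, 54.3, 54.9], 'conf': 0.65}]
{'fov_y': 65.70646984690485, 'cx': 280.27322432457714, 'cy': 211.11845283115144, 'T_tool_cam': array([[ 1.31735722e-04, -9.63061651e-01, -2.69280965e-01,
         6.90335857e-02],
       [ 9.99999864e-01, -9.09714069e-06,  5.21748025e-04,
        -1.43501564e-05],
       [-5.04925202e-04, -2.69280997e-01,  9.63061519e-01,
        -1.41342000e-01],
       [ 0.00000000e+00,  0.00000000e+00,  0.00000000e+00,
         1.00000000e+00]])}
{'t': 0.4, 'joint_positions': array([-8.09495985e+01,  1.48229157e+01,  8.79588343e+01, -3.63880723e-04,
        7.72355997e+01, -1.16207843e+01]), 'qd': array([-0.00360391, -0.17316838, -0.10319908,  0.10353149,  0.0251543 ,
        0.08927134]), 'joint_efforts': array([-1.11067775e-04, -4.45427656e+01, -2.90495664e+01, -1.81738583e-04,
        4.07157975e-03,  2.96083431e-05]), 'eef_pos': array([ 0.19414779, -0.51450251,  0.23118235]), 'tcp_rot': array([-1.79982934e+02, -3.14723554e-03,  2.06712658e+01]), 'ft_force': array([-0.18996214, -0.21516329,  0.15722963]), 'torque': array([ 0.01944653, -0.00465566,  0.00466682]), 'grasp_force': 0.0, 'opening': 1.0020108122347313}
```

View pics/top0.png

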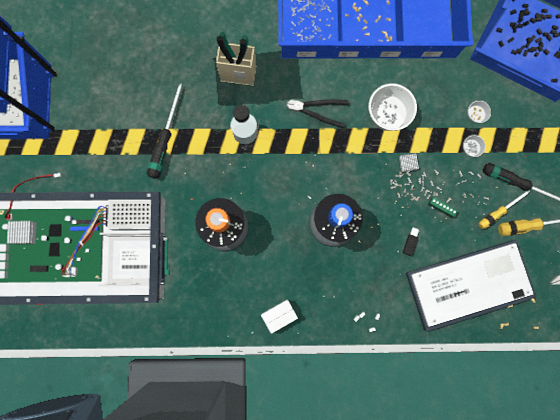

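The top view shows the orange driver at about (218,220) and the blue one at about (338,216), with clear bench around them.

```bash
cat >> h.py <<'E'
def ray(n,u,v,z,st=None):
    c=camera_info(n); f=210/np.tan(np.radians(c["fov_y"]/2)); x,y=(u-c["cx"])/f,(v-c["cy"])/f
    if n=="wrist":
        Tt=c["T_tool_cam"]; Rt=R.from_euler("xyz",st["tcp_rot"],degrees=True).as_matrix()
        r=np.hypot(x,y); s=np.sin(r)/max(r,1e-9); d=Rt@Tt[:3,:3]@np.array([x*s,y*s,np.cos(r)]); o=st["eef_pos"]+Rt@Tt[:3,3]
    else: d=R.from_euler("xyz",c["orientation"],degrees=True).as_matrix()@np.array([x,y,1]); o=c["origin"]
    return o+d*(z-o[2])/d[2]
E
python3 - <<'E'
from h import *
print(ray("top",342,213.5,.13),ray("top",336,220,.085), "orange",ray("top",217,218,.13))
print(ray("scene",322.9,229.2,.108))
a=cv2.imread("pics/top0.png")[180:260,185:375]
b=cv2.imread("pics/scene0.png")[150:300,220:370]
cv2.imwrite("pics/c.png",cv2.resize(a,None,fx=4,fy=4,interpolation=2))
E
```

```text
[ 0.52179488 -0.38368952  0.13      ] [ 0.51639363 -0.37929951  0.085     ] orange [ 0.51588222 -0.18005585  0.13      ]
[ 0.51508652 -0.39035244  0.108     ]
```

View pics/c.png

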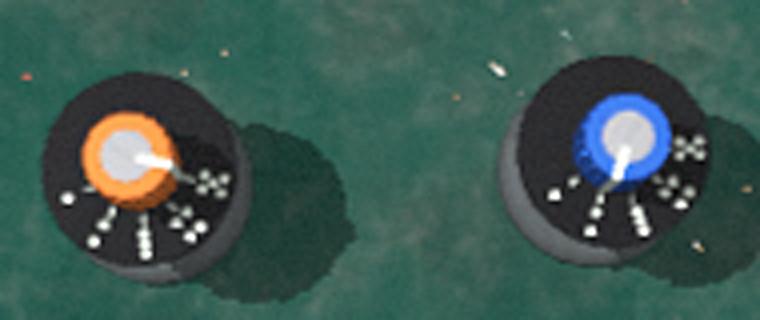

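>>> servo_tool(
  motion=[
    [0.039,-0.001,0,0],
    [0.039,-0.001,0,0],
    [0.039,-0.001,0,0],
    [0.039,-0.001,0,0],
    [0.039,-0.001,0,0],
  ],
  gripper=100,
)

```text
t: 0.82
eef_pos: [0.3763, -0.4403, 0.2315]
tcp_rot: [180.0, -0.0, 20.6]
ft_force: [0.8, -0.8, 0.7]
opening: 0.996
grasp_force: 0.0
```

>>> servo_tool(
  motion=[
    [0.039,-0.001,0,0],
    [0.039,-0.001,0,0],
    [0.039,-0.001,0,0],
    [0.039,-0.001,0,0],
    [0,0,0,0],
  ],
)

```text
t: 1.23
eef_pos: [0.5253, -0.3783, 0.2308]
tcp_rot: [-180.0, -0.2, 21.0]
ft_force: [-1.0, 1.2, -0.1]
opening: 1.001
grasp_force: 0.0
```

>>> servo_tool(
  motion=[
    [0,0,0,0],
    [0,0,0,0],
    [0,0,0,0],
  ],
)

```text
t: 1.48
eef_pos: [0.5184, -0.3828, 0.2312]
tcp_rot: [-180.0, 0.0, 20.6]
ft_force: [0.6, 0.3, -0.2]
opening: 1.001
grasp_force: 0.0
```

Run:
```python
from h import *
st=manip.get_state(); print(st["t"],st["eef_pos"],st["tcp_rot"])
im=get_image("wrist"); cv2.imwrite("pics/w1.png",im[:,:,::-1])
r=recognise("blue_collar","wrist"); print(r[:2])
h=cv2.cvtColor(im,cv2.COLOR_RGB2HSV); m=cv2.inRange(h,(100,120,80),(125,255,255))
n,l,s,c=cv2.connectedComponentsWithStats(m); i=1+np.argmax(s[1:,4]); print(s[i],c[i])
b=r[0]["bbox"]; print(ray("wrist",b[0],b[1],.13,st))
```

```text
1.4833 [ 0.51840364 -0.38279759  0.23123376] [-1.79986170e+02  3.66673416e-02  2.06164562e+01]
[{'bbox': [282.4, 202.6, 44.1, 53.1], 'conf': 0.61}]
[ 479    0   81   86 2301] [536.21468927  24.20990874]
[ 0.52644942 -0.38161418  0.13      ]
```

View pics/w1.png

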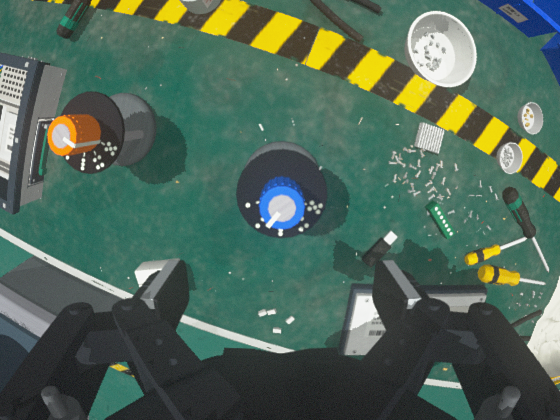

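Run:
```python
from h import *
st=manip.get_state()
im=cv2.imread("pics/w1.png"); cv2.imwrite("pics/w1c.png",cv2.resize(im[135:245,225:340],None,fx=5,fy=5,interpolation=2))
h=cv2.cvtColor(im,cv2.COLOR_BGR2HSV); m=cv2.inRange(h,(100,120,80),(125,255,255)); m[:170]=0;m[240:]=0;m[:,:250]=0;m[:,320:]=0
ys,xs=np.nonzero(m);print(xs.min(),xs.max(),ys.min(),ys.max())
for v in (206,208,210): print(ray("wrist",282.5,v,.13,st))
print(ray("wrist",282,190,.085,st))
```

```text
258 305 176 229
[ 0.52376874 -0.38305629  0.13      ]
[ 0.52227233 -0.38362103  0.13      ]
[ 0.52077097 -0.38418769  0.13      ]
[ 0.52665238 -0.38183675  0.085     ]
```

View pics/w1c.png

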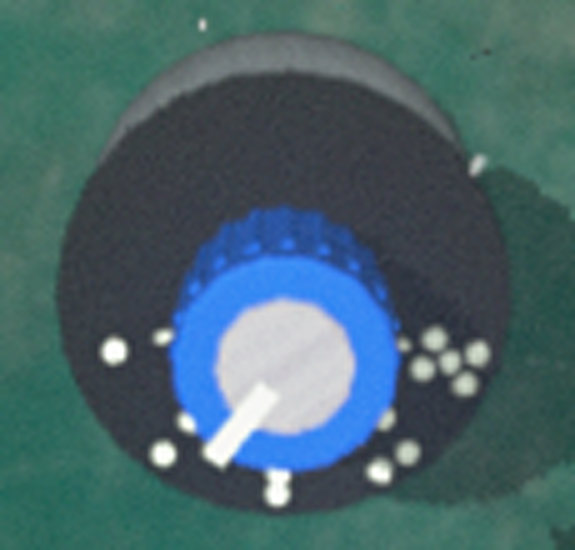

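>>> servo_tool(
  motion=[
    [0.0035,0.002,0.03,0],
    [0,0,0.035,0],
    [0,0,0.035,0],
    [0,0,0.025,0],
    [0,0,0.012,0],
  ],
)

```text
t: 2.0
eef_pos: [0.5206, -0.382, 0.0904]
tcp_rot: [-179.7, 0.1, 20.6]
ft_force: [-0.8, 0.4, -0.1]
opening: 1.002
grasp_force: 0.0
```

>>> servo_tool(
  motion=[
    [0,0,0,0],
    [0,0,0,0],
    [0,0,0,0],
  ],
)

```text
t: 2.25
eef_pos: [0.5242, -0.3843, 0.0966]
tcp_rot: [179.8, -0.1, 20.6]
ft_force: [0.5, -0.7, 0.7]
opening: 1.002
grasp_force: 0.0
```

>>> servo_tool(
  motion=[
    [0,0,0,0],
    [0,0,0,0],
    [0,0,0,0],
    [0,0,0,0],
    [0,0,0,0],
  ],
  gripper=30,
)

```text
t: 2.67
eef_pos: [0.5234, -0.3821, 0.0954]
tcp_rot: [-180.0, -0.0, 20.7]
ft_force: [-2.8, 3.7, 6.8]
opening: 0.408
grasp_force: 59.8
```

>>> servo_tool(
  motion=[
    [0,0,0,0],
    [0,0,0,0],
    [0,0,0,0],
    [0,0,0,0],
    [0,0,0,0],
  ],
)

```text
t: 3.08
eef_pos: [0.5234, -0.3822, 0.0954]
tcp_rot: [-180.0, -0.0, 20.7]
ft_force: [-1.8, 3.6, 6.9]
opening: 0.407
grasp_force: 59.7
```

>>> servo_tool(
  motion=[
    [0,0,0,-5],
    [0,0,0,-6],
    [0,0,0,-6],
    [0,0,0,-6],
    [0,0,0,-6],
  ],
)

```text
t: 3.5
eef_pos: [0.5228, -0.3812, 0.0954]
tcp_rot: [-179.9, -0.1, 50.0]
ft_force: [-4.5, 6.2, 8.9]
opening: 0.406
grasp_force: 60.0
```

>>> servo_tool(
  motion=[
    [0,0,0,-6],
    [0,0,0,-6],
    [0,0,0,-6],
    [0,0,0,-6],
    [0,0,0,-6],
  ],
)

```text
t: 3.92
eef_pos: [0.5218, -0.3807, 0.0954]
tcp_rot: [-179.8, -0.2, 80.0]
ft_force: [-7.6, 7.6, 10.5]
opening: 0.405
grasp_force: 60.3
```

>>> servo_tool(
  motion=[
    [0,0,0,-6],
    [0,0,0,-5],
    [0,0,0,-2],
    [0,0,0,0],
    [0,0,0,0],
  ],
)

```text
t: 4.33
eef_pos: [0.5213, -0.3806, 0.0954]
tcp_rot: [-179.8, -0.2, 92.7]
ft_force: [-9.0, 7.4, 12.2]
opening: 0.407
grasp_force: 60.3
```

Run:
```python
from h import *
st=manip.get_state(); print(st["t"],st["eef_pos"],st["tcp_rot"],st["torque"],st["ft_force"])
im=get_image("wrist"); cv2.imwrite("pics/w2.png",im[100:400,100:460,::-1])
```

```text
4.3333 [ 0.52132065 -0.3806096   0.09537455] [-179.7686844    -0.22751369   92.71115636] [ 1.27925555  1.32481665 -0.01744638] [-9.01744682  7.39021935 12.19838575]
```

View pics/w2.png

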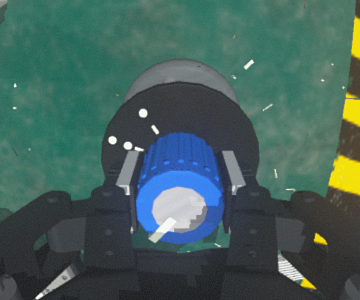

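The pointer, at (160,230) in the crop, has moved with the gripper, and the torque about z is near zero, so it should be clicked in. I'll release, retreat and check.

>>> servo_tool(
  motion=[
    [0,0,0,0],
    [0,0,0,0],
    [0,0,0,0],
    [0,0,0,0],
    [0,0,0,0],
  ],
  gripper=100,
)

```text
t: 4.8
eef_pos: [0.5236, -0.3831, 0.0942]
tcp_rot: [180.0, 0.0, 92.7]
ft_force: [0.3, -0.5, -0.7]
opening: 1.0
grasp_force: 0.0
```

>>> servo_tool(
  motion=[
    [0,0,0,0],
    [0,0,0,0],
    [0,0,-0.01,0],
    [0,0,-0.025,0],
    [0,0,-0.035,0],
  ],
)

```text
t: 5.22
eef_pos: [0.5219, -0.3814, 0.1623]
tcp_rot: [-179.7, -0.3, 92.7]
ft_force: [0.8, -0.2, -0.2]
opening: 0.999
grasp_force: 0.0
```

>>> servo_tool(
  motion=[
    [0,0,-0.035,0],
    [0,0,-0.035,0],
    [0,0,0,0],
    [0,0,0,0],
    [0,0,0,0],
  ],
)

```text
t: 5.63
eef_pos: [0.5233, -0.3827, 0.2347]
tcp_rot: [180.0, 0.0, 92.7]
ft_force: [0.5, 0.3, -0.4]
opening: 1.001
grasp_force: 0.0
```

Run:
```python
from h import *
st=manip.get_state(); print(st["t"],st["eef_pos"],st["tcp_rot"],st["ft_force"])
im=get_image("wrist")[:,:,::-1]; cv2.imwrite("pics/w3f.png",im); cv2.imwrite("pics/w3.png",cv2.resize(im[130:250,210:350],None,fx=5,fy=5,interpolation=2))
```

```text
5.6333 [ 0.52327689 -0.38274977  0.23471607] [1.79981436e+02 2.19872856e-02 9.26755403e+01] [ 0.45895858  0.29648532 -0.35406572]
```

View pics/w3.png

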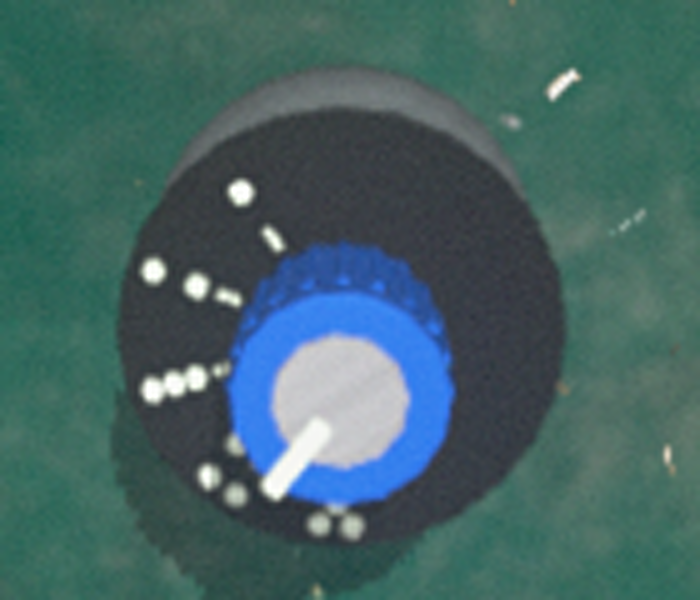

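View pics/w3f.png

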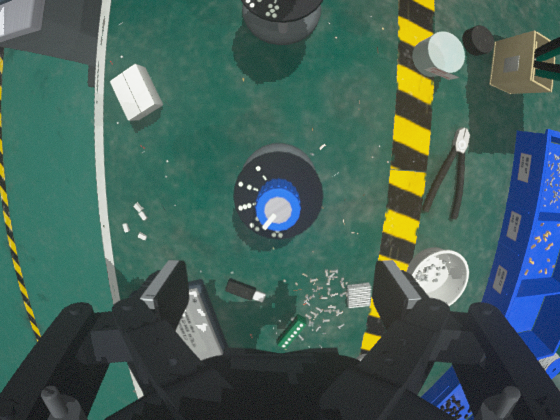

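The crop shows the pointer tip at (270,490), about 36° left of down. It lines up with the four-dot mark at (222,480), seen from the plate centre at about (340,330). The gripper is clear.

```bash
python3 -c "
from h import *
print(sign_off())"
```

```text
the job is handed in; nothing more can be done
None
```

I turned the blue collar from 2 to 4 and let go; the wrist picture afterwards shows its pointer at the four-dot mark. I didn't touch the orange driver, and the job was handed in at about 5.7 s.

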